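# Feel out a lens mount from under the rail platform

### The job

A brass lens mount has dropped and slid out of sight under the low rail platform. Take the flat T-headed probe from its cork pad, feel for the mount under the platform with it, drag the mount right out so that it lies entirely on the rubber strip in front, and lay the probe flat back on its pad. The rail is aligned and the clamped stop bar at the back under the platform is set, so feel gently: never push hard against the platform, do not shift the bar, and leave the other equipment where it stands.

Things in the scene. Friction and masses are not known exactly. Their poses are not given: they have to be found in the camera images.
- platform: Fixed dark cast-aluminium rail platform: a low box open on one side only (mouth, local +y), rail and carrier on its roof (y below -78 mm, up to z = 81 mm). Origin: on the bench (z = 0) below the middle of the roof's front edge; x along the mouth, +y out of the mouth. Floor top z = 4 mm, roof from z = 33 to 41 mm. The floor runs on as a sill to y = +20 mm. Pushing it with over 40 N fails.
- mouth (a point): Middle of the mouth, on the platform's floor below the roof's front edge (platform local 0, 0, 4 mm). Somewhere across the width, near the stop bar at the back, wholly under the roof and out of sight, stands the dropped mount, upright; its position is not reported: it must be felt for. It weighs 0.27 to 0.44 kg and slides with 1 to 4 N until pressed against a wall.
- side_wall_neg (a point): Foot of the inner side wall on the local -x side (platform local -110, -78.5, 4 mm). The inside is 220 mm wide, wall to wall, and empty but for the mount and, across the whole width at the back, a clamped stop bar parallel to the mouth. How deep the bar is set varies and is not reported: its front face lies 93 to 145 mm behind the roof's front edge.
- rear_stop (a joint): How far the clamped stop bar under the platform has been shoved from where it was set, in m: 0 at the start wherever it is set, negative = deeper in. It holds by friction and slips when pushed with more than 30 N; it must not be shifted by more than 4 mm.
- side_wall_pos (a point): Foot of the inner side wall on the local +x side (platform local +110, -78.5, 4 mm). The dropped mount: brass barrel 46 mm in diameter, 14 mm high, below a flange 78 mm in diameter, 8 mm thick (22 mm high in all). With its flange against the bar or a wall, a gap 16 mm wide and 14 mm high is left beside the barrel, where the probe's head fits behind it. The probe cannot pass over the mount.
- strip: Fixed ribbed rubber strip lying in front of the mouth. Origin and axes coincide with the platform's; it covers x = -120 to +120 mm, y = +20 to +170 mm, its top at z = 3 mm. The mount must end lying on it with no part of it resting on the platform's sill.
- pad: Fixed cork pad, 130 mm (local x) by 240 mm (local y), 4 mm thick, origin at the centre of its underside. The probe starts on it and must end lying flat on it.
- probe: Loose flat T-shaped probe, 0.18 kg. Aluminium stem 14 mm wide, 8 mm thick, from local y = +26 to -170 mm. Upright black handle block, 20 mm wide (x), 48 mm long (y), from 8 to 42 mm above the underside, to be gripped from above. Origin: on the underside below the middle of the handle; z up.
- probe_head (a point): Point on the underside of the probe at the middle of its head, local (0, -170, 0) mm of the probe. The head is a crossbar, 76 mm wide (local x -38 to +38 mm), 8 mm long (y -166 to -174 mm) and 8 mm thick, in the same plane as the stem.
- angle_plate: Bystander: steel right-angle plate 70 x 70 x 70 mm, origin at the centre of its underside.
- kinematic_base: Bystander: black kinematic base, two square plates 75 x 75 mm, 26 mm high, origin at the centre of its underside.
- power_sensor: Bystander: black disc-shaped power sensor 52 mm in diameter, 18 mm high, origin at the centre of its underside.
- hex_driver: Bystander: driver 170 mm long lying on the bench, origin under its middle.
Mind the look-alikes: they are no part of the job. Leave any orange look-alike of the probe alone.

How it is judged:
On the way, in this order (a step that is already met when the one before it is completed fails the run):
1. the probe's head is reaching in under the platform's roof, at least 50 mm past its front edge (y of probe_head in the frame of platform below -0.05 m and x of probe_head in the frame of platform between -0.11 and 0.11 m and z of probe_head in the frame of platform between 0 and 0.033 m), for 0.1 s.
2. the mount is out: nothing rests on or touches the platform, and the mount's weight is on the strip (contact force between strip and anything else above 1.5 N and contact force between platform and anything else below 0.3 N), for 0.2 s.
At the end, for the whole second after the job is handed in: The mount lies on the rubber strip (strip carries more than 1.5 N) and nothing rests on or touches the platform (less than 0.3 N); the probe lies flat (within 0.08 rad) and still on its pad, handle and head both over the pad and within 5 mm of its surface (all of step 2 and x of probe in the frame of pad between -0.065 and 0.065 m and y of probe in the frame of pad between -0.12 and 0.12 m and z of probe in the frame of pad between 0 and 0.009 m and x of probe_head in the frame of pad between -0.065 and 0.065 m and y of probe_head in the frame of pad between -0.12 and 0.12 m and z of probe_head in the frame of pad between 0 and 0.009 m and angle between probe's own z axis and vertical below 0.08 rad and linear speed of probe below 0.02 m/s).
It fails at once if the stop bar under the platform is shoved out of place by more than 4 mm (value of joint rear_stop below -0.004 m or value of joint rear_stop above 0.004 m).
It fails at once if the platform is pushed with more than 40 N (contact force between platform and anything else above 40 N).
It fails at once if a bystander is moved more than 15 mm (distance of any of angle_plate, kinematic_base, power_sensor, hex_driver from where it was at the start of the episode above 0.015 m).
It also fails if it takes over 72 s, if anything falls off the work surface, if the arm or the gripper's body presses on something with over 40 N, if the wrist force passes 120 N, or if a joint passes its speed limit or range.

### The arm

A 7-joint arm with a two-finger parallel gripper is mounted at the origin on the work surface. World frame = base frame: x ahead of the robot, y to its left, z up, the work surface at z = 0. Lengths are in m, angles in rad, forces in N, time in s.
With the tool pointing down it reaches from about 0.425 to 0.875 m from the base axis. Payload 4.7 kg.
Tool frame: the origin (TCP) lies at the very end of the fingers, on their centre line; the grasp point (between the pads) lies 19 mm behind it; z points along the fingers, y is the line along which they close (so a half turn about z gives the same grasp; the last joint's range is limited). The gripper opens to 87 mm and grips with 3 to 60 N. Pads are 19 mm wide; open, the fingers measure 117 mm over their backs; the gripper's body (75 mm by 190 mm) begins 51 mm behind the grasp point.
Start: joints at [-1.243, 0.321, -0.07, 1.45, 0.023, 1.371, -0.057], TCP at [0.201, 0.618, 0.223] pointing down, gripper open.
Joint ranges: [-2.86, 2.86], [-0.3, 2.09], [-1.38, 1.24], [0.06, 2.45], [-1.56, 4.7], [0.09, 2.05], [-2.69, 2.69]. Speed limits (rad/s): [2.57, 2.57, 3.14, 3.14, 3.14, 3.14, 3.14].

### API

Orientations are given as a rotation vector (axis times angle).
In Python, from bench import ctrl, imaging, ticket gives the robot as it stands.
- The arm moves only by the tool jog_arm, never from a script. Its argument "rows" is text: rows parted by semicolons, each of 7 numbers parted by spaces: the shift along the tool's x, y, z in cm, then the turn, a rotation vector about the tool's x, y, z in rad, then the closure, from -1 (fully open) to 1 (shut), so that 0 is half open. A call has 1 to 5 rows; each row shifts and turns the commanded pose from where the row before left it, along the tool's axes as they then stand; what a row does not reach is not made up. A row lasts 1/8 s, in which the tool goes at most 62.5 mm and 10.7 degrees, less where a joint would pass 70% of its speed; a pose out of reach is approached as far as the arm can. A call with a gripper value outside its range is refused whole. The fingers move at their own pace and stop on an object; "force" is the grip in N (left out, the last holds). Time passes only in rows, so rows that do not move let the fingers close. It gives the time, the measured TCP pose, the force, the opening and the grip force at its end, in the units of the state.
- ctrl.get_state(): the state, without advancing time (a new reading comes with each control period).
- imaging.get_image(name): name is "side" or "top"; returns a dict with "img" (384x512x3 uint8, blue, green, red), "vertical_fov" (degrees; the focal length in pixels is half the picture's height over the tangent of half this angle, whatever the lens; pixels are square), "cx", "cy" (the principal point, pixels), "origin" and "orientation" of the camera in the world. Camera axes: x right, y down, z forward; pixel columns grow to the right and rows downward; lengths in m; the calibration is good to about 2 mm. A picture is of the moment at which its call begins. There is no depth.
- ticket.close_job(): hands the job in; it is judged then, once.
The state is a dict: "time": time; "joint_positions": joint angles; "qd": joint speeds; "joint_torque": joint torques, N m; "position": TCP position; "tool_rot": TCP orientation; "ft_force": force on the tool from outside, world axes, zero at the start; "torque": the same for the moment, N m; "grip_width": opening from 0.0 (shut) to 1.0 (fully open); "grip_force": force on a finger pad.
Only numpy, scipy, OpenCV 4.12 (cv2) and the standard library are available. Lean on these libraries where they do the work, as an engineer would, in place of code of your own. Each camera call takes 0.05 s, during which the arm holds its last target. There are 200 camera calls.

## Working session

There is one attempt and no reset: what is moved stays moved. The work goes in short steps, Python scripts to look and compute and a tool call to move; the robot and the scene stay as the last step left them, time stands still between calls to the robot, and variables do not carry over. Pictures are saved under pics/ and viewed, at most 10 in all, crops included, and the job is handed in when it is done.

Besides the shell and the picture viewer there is one more tool, called after ">>>" as name(argument=value, ...) on one line, values as JSON. jog_arm: Moves the arm, as the interface text tells. Its arguments: {"type":"object","properties":{"rows":{"type":"string"},"force":{"type":"number"}},"required":["rows"]}

```bash
mkdir -p pics; ls; python3 - <<'E'
from bench import ctrl, imaging
import cv2,numpy as np,pickle
for n in("side","top"):
    d=imaging.get_image(n); cv2.imwrite(f"pics/{n}0.png",d["img"]); pickle.dump(d,open(f"{n}0.pkl","wb"))
    print(n,{k:v for k,v in d.items() if k!="img"})
print(ctrl.get_state())
E
```

```text
pics
side {'vertical_fov': 53.729577609214616, 'cx': 253.4277798315003, 'cy': 191.8765345081293, 'origin': array([ 0.02986005, -0.58699665,  0.85719488]), 'orientation': array([-2.30406797,  0.79639236, -0.31027234])}
top {'vertical_fov': 43.85134757950354, 'cx': 259.94999511785653, 'cy': 192.0982680687294, 'origin': array([ 0.34091763, -0.01016957,  1.2524397 ]), 'orientation': array([-2.18054378,  2.12623068, -0.15540454])}
{'time': 0.1, 'joint_positions': array([-1.24288239,  0.32173361, -0.07007093,  1.45149076,  0.02256807,
        1.37076245, -0.05689282]), 'qd': array([ 5.93623416e-05, -2.30033327e-03, -4.07638079e-04, -6.88976105e-04,
        7.45132392e-04,  4.88135706e-04,  1.86153811e-03]), 'joint_torque': array([-1.07461696e-03, -4.92576385e+01, -4.06171968e-01, -3.13396776e+01,
       -6.43490581e-02,  3.97298788e-02,  7.24754000e-05]), 'position': array([0.20054956, 0.61781133, 0.2216119 ]), 'tool_rot': array([-4.90865648e-01, -3.10281353e+00,  2.50787770e-03]), 'ft_force': array([-0.24090067,  0.45253535,  0.77381413]), 'torque': array([ 0.01288702, -0.05803533,  0.01147078]), 'grip_force': 0.0, 'grip_width': 1.001830042073885}
```

View pics/top0.png

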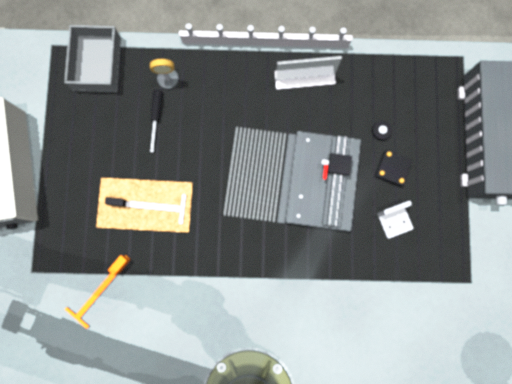

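View pics/side0.png

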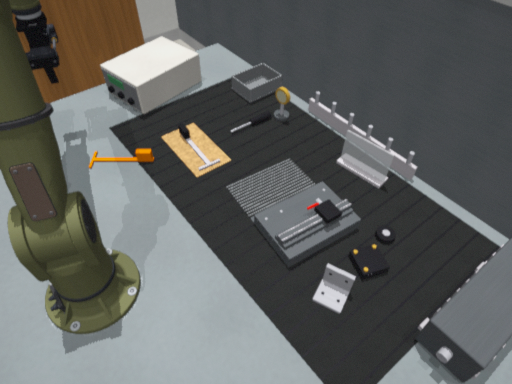

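```bash
cat >h.py <<'E'
import numpy as np,cv2
from scipy.spatial.transform import Rotation as R
def ray(d,uv,z):
    uv=np.atleast_2d(np.asarray(uv,float)); f=d["img"].shape[0]/2/np.tan(np.radians(d["vertical_fov"])/2)
    v=np.c_[(uv[:,0]-d["cx"])/f,(uv[:,1]-d["cy"])/f,np.ones(len(uv))]@R.from_rotvec(d["orientation"]).as_matrix().T
    return (d["origin"]+v*((z-d["origin"][2])/v[:,2])[:,None])[:,:2]
def proj(d,P):
    f=d["img"].shape[0]/2/np.tan(np.radians(d["vertical_fov"])/2)
    c=(np.atleast_2d(P)-d["origin"])@R.from_rotvec(d["orientation"]).as_matrix()
    return c[:,:2]/c[:,2:]*f+[d["cx"],d["cy"]]
E
python3 - <<'E'
import pickle,cv2,numpy as np
from h import *
d=pickle.load(open("top0.pkl","rb"));im=d["img"]
cv2.imwrite("pics/c1.png",cv2.resize(im[170:240,90:200],None,fx=7,fy=7,interpolation=cv2.INTER_CUBIC))
cv2.imwrite("pics/c2.png",cv2.resize(im[120:238,215:370],None,fx=5,fy=5,interpolation=cv2.INTER_CUBIC))
hsv=cv2.cvtColor(im,cv2.COLOR_BGR2HSV)
def rect(m,x0,y0,x1,y1,z,name,k=5):
    mm=np.zeros_like(m);mm[y0:y1,x0:x1]=m[y0:y1,x0:x1]
    mm=cv2.morphologyEx(mm,cv2.MORPH_CLOSE,np.ones((k,k)))
    c=max(cv2.findContours(mm,0,2)[0],key=cv2.contourArea)
    r=cv2.minAreaRect(c);b=cv2.boxPoints(r);w=ray(d,b,z)
    print(name,r,"\n",b.round(1).tolist(),"\n",w.round(4).tolist(),"centre",w.mean(0).round(4),"sides",np.linalg.norm(w-np.roll(w,-1,0),axis=1).round(4), "ang",[round(float(np.arctan2(*(w[(i+1)%4]-w[i])[::-1])),4) for i in range(4)])
rect(cv2.inRange(hsv,(8,50,90),(30,255,255)),85,165,205,245,.004,"pad",15)
rect(cv2.inRange(im,(0,0,0),(60,60,60)),102,195,128,212,.046,"handle",1)
rect(cv2.inRange(hsv,(0,0,150),(180,40,255)),125,185,192,226,.012,"probe_white",1)
rect(cv2.inRange(im,(60,60,60),(255,255,255)),215,118,370,238,.041,"plat+strip",7)
E
```

```text
pad ((143.94305419921875, 204.4871063232422), (95.5910415649414, 52.47043991088867), 3.301865577697754) 
 [[94.69999694824219, 227.89999389648438], [97.69999694824219, 175.5], [193.1999969482422, 181.0], [190.10000610351562, 233.39999389648438]] 
 [[0.4079, 0.4116], [0.5465, 0.4136], [0.5383, 0.1608], [0.3999, 0.1626]] centre [0.4731 0.2871] sides [0.1385 0.253  0.1384 0.2492] ang [0.0142, -1.6031, 3.1284, 1.5384]
handle ((123.5, 203.0), (4.0, 1.0), 90.0) 
 [[123.0, 201.0], [124.0, 201.0], [124.0, 205.0], [123.0, 205.0]] 
 [[0.4757, 0.3307], [0.4758, 0.3282], [0.4656, 0.3276], [0.4655, 0.3301]] centre [0.4707 0.3292] sides [0.0025 0.0102 0.0025 0.0102] ang [-1.5451, -3.0781, 1.5964, 0.0637]
probe_white ((157.16163635253906, 211.8436279296875), (30.456056594848633, 59.94011306762695), 82.33319854736328) 
 [[125.4000015258789, 200.8000030517578], [184.8000030517578, 192.8000030517578], [188.89999389648438, 222.89999389648438], [129.5, 230.89999389648438]] 
 [[0.4803, 0.3341], [0.5054, 0.1801], [0.4266, 0.1659], [0.402, 0.3186]] centre [0.4536 0.2497] sides [0.156  0.0801 0.1546 0.0799] ang [-1.4094, -2.9635, 1.7305, 0.1948]
plat+strip ((292.0, 177.5), (119.0, 154.0), 90.0) 
 [[215.0, 118.0], [369.0, 118.0], [369.0, 237.0], [215.0, 237.0]] 
 [[0.7009, 0.1059], [0.7119, -0.2979], [0.4004, -0.2958], [0.3907, 0.0943]] centre [ 0.551  -0.0984] sides [0.404  0.3115 0.3902 0.3105] ang [-1.5436, 3.1349, 1.5958, 0.0375]
```

View pics/c1.png

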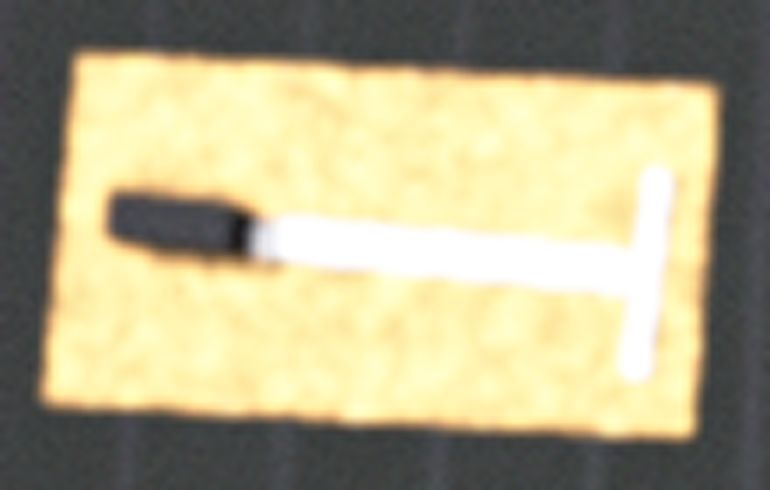

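View pics/c2.png

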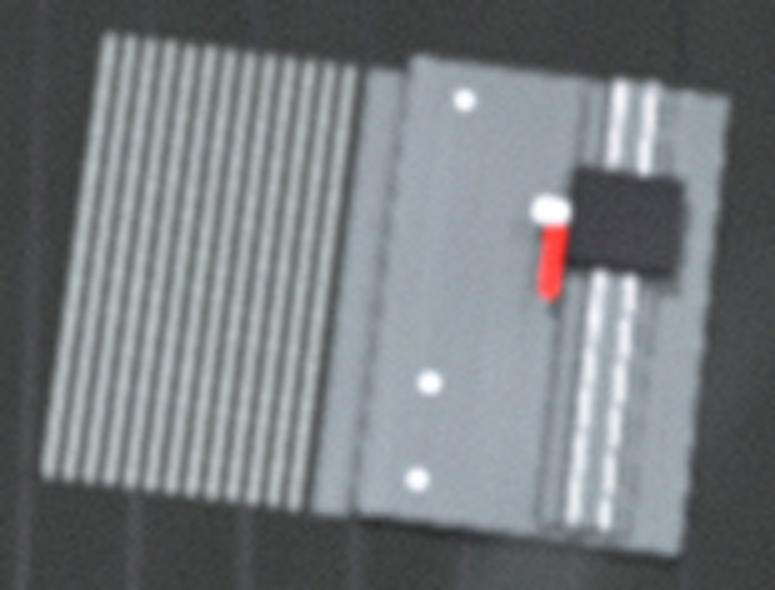

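```bash
python3 - <<'E'
import pickle
from h import *
d=pickle.load(open("top0.pkl","rb"))
A=lambda c:(np.array(c,float)+.5)/7-.5+[90,170]
B=lambda c:(np.array(c,float)+.5)/5-.5+[215,120]
hb=ray(d,A([(657,166),(635,381)]),.012); h=hb.mean(0); print("head",hb.round(4),h,np.linalg.norm(hb[0]-hb[1]))
s=ray(d,A([(300,242),(600,267)]),.012);print("stem",s)
v=s[0]-s[1];v/=np.linalg.norm(v);w=hb[0]-hb[1];n=np.array([-w[1],w[0]])/np.linalg.norm(w)
print("ydir",v,n,"origin",h+.17*v,h+.17*n)
print("handle left end, should be origin+24mm", ray(d,A([(110,215),(230,220)]),.046))
pad=ray(d,A([(75,50),(720,85),(695,438),(42,405)]),.004);print("pad",pad.round(4),pad.mean(0),np.linalg.norm(pad-np.roll(pad,-1,0),axis=1))
st=ray(d,B([(103,33),(359,66),(299,512),(40,478)]),.003);print("strip",st.round(4),st.mean(0),np.linalg.norm(st-np.roll(st,-1,0),axis=1))
rf=ray(d,B([(412,56),(731,95),(683,555),(356,516)]),.041);print("roof",rf.round(4),np.linalg.norm(rf-np.roll(rf,-1,0),axis=1))
for a,b,nm in((st[2],st[1],"strip inner"),(st[3],st[0],"strip outer"),(rf[3],rf[0],"roof front"),(rf[2],rf[1],"roof back"),(st[1],st[0],"sx"),(rf[1],rf[0],"rx"),(pad[3],pad[0],"padx"),(pad[2],pad[1],"pad2"),(pad[1],pad[0],"pady")):
    e=b-a;print(nm,np.degrees(np.arctan2(e[1],e[0])))
e1=rf[0]-rf[3];e1/=np.linalg.norm(e1);print("origin from roof",(rf[0]+rf[3])/2)
for deg in(np.degrees(np.arctan2(e1[1],e1[0])),):
    y=np.array([-e1[1],e1[0]]);print("from strip centre",st.mean(0)-.095*y)
E
```

```text
head [[0.5039 0.1837]
 [0.4233 0.1881]] [0.46358503 0.18593183] 0.08076835926115164
stem [[0.47190873 0.31528697]
 [0.46540124 0.20317422]]
ydir [0.05794662 0.99831968] [0.0545452 0.9985113] origin [0.47343596 0.35564617] [0.47285771 0.35567875]
handle left end, should be origin+24mm [[0.47640137 0.37573336]
 [0.47569123 0.33219398]]
pad [[0.5435 0.4067]
 [0.5365 0.1626]
 [0.4031 0.1661]
 [0.4093 0.4095]] [0.47309463 0.28622949] [0.24414524 0.13337106 0.24350989 0.13424519]
strip [[ 0.6909  0.0544]
 [ 0.6764 -0.0839]
 [ 0.4353 -0.0565]
 [ 0.4497  0.0798]] [ 0.56309437 -0.00158171] [0.13905116 0.24261682 0.13709678 0.24252567]
roof [[ 0.6723 -0.1093]
 [ 0.6559 -0.2761]
 [ 0.4155 -0.2506]
 [ 0.4311 -0.0842]] [0.16761652 0.24169437 0.16720823 0.24245355]
strip inner -6.479183124455629
strip outer -6.017634900777163
roof front -5.94668052177599
roof back -6.044901092338781
sx 83.99547262937473
rx 84.37779570614686
padx -1.2115556298872776
pad2 -1.4822691511194415
pady 88.34490073594785
origin from roof [ 0.55171917 -0.09672345]
from strip centre [ 0.5532521  -0.09607049]
```

Two probe-like things appear: the aluminium T with the black handle on the cork pad (top view, handle about (117,202), head about (182,208)) and the orange T on the bench (about (100,290)). The cork one matches the description, and the enlarged crop confirms it. The platform's mouth faces image left, towards the strip.

I'll move above the handle now.

>>> jog_arm(rows="0 0 0 0 0 0.164 -1;0 0 0 0 0 0.164 -1;0 0 0 0 0 0.164 -1;0 0 0 0 0 0.164 -1;0 0 0 0 0 0.164 -1", force=50)

```text
time: 0.72
position: [0.2005, 0.6179, 0.2219]
tool_rot: [1.694, 2.645, -0.002]
ft_force: [-1.2, 0.6, -0.6]
grip_width: 0.999
grip_force: 0.0
```

>>> jog_arm(rows="0 0 0 0 0 0.164 -1;0 0 0 0 0 0.164 -1;0 0 0 0 0 0.164 -1;-3.5 4.1 0 0 0 0 -1;-3.5 4.1 0 0 0 0 -1")

```text
time: 1.35
position: [0.2789, 0.543, 0.2218]
tool_rot: [2.279, 2.161, -0.001]
ft_force: [0.6, 0.4, 0.1]
grip_width: 0.999
grip_force: 0.0
```

>>> jog_arm(rows="-3.5 4.1 0 0 0 0 -1;-3.5 4.1 0 0 0 0 -1;-3.5 4.1 0 0 0 0 -1;-3.5 4.1 0 0 0 0 -1;-3.5 4.1 5 0 0 0 -1")

```text
time: 1.98
position: [0.4715, 0.3632, 0.1829]
tool_rot: [2.283, 2.158, 0.012]
ft_force: [0.8, 0.9, -0.8]
grip_width: 1.001
grip_force: 0.0
```

>>> jog_arm(rows="0 0 5 0 0 0 -1;0 0 0 0 0 0 -1")

```text
time: 2.22
position: [0.4652, 0.3609, 0.1258]
tool_rot: [-2.282, -2.158, 0.015]
ft_force: [-0.0, 0.4, -0.1]
grip_width: 0.997
grip_force: 0.0
```

>>> jog_arm(rows="-0.3 0.5 3.5 0 0 0 -1;-0.3 0.5 3.5 0 0 0 -1;0 0 3 0 0 0 -1;0 0 1.5 0 0 0 -1;0 0 0 0 0 0 -1")

```text
time: 2.85
position: [0.4772, 0.3578, 0.0155]
tool_rot: [-2.28, -2.161, 0.0]
ft_force: [-0.2, 0.3, -0.3]
grip_width: 0.999
grip_force: 0.0
```

>>> jog_arm(rows="-0.3 -0.2 0.6 0 0 0 -1;0 0 0 0 0 0 1;0 0 0 0 0 0 1;0 0 0 0 0 0 1;0 0 0 0 0 0 1")

```text
time: 3.48
position: [0.4755, 0.3542, 0.0093]
tool_rot: [-2.282, -2.16, -0.001]
ft_force: [0.0, 0.3, -0.1]
grip_width: 0.632
grip_force: 0.0
```

>>> jog_arm(rows="0 0 0 0 0 0 1;0 0 0 0 0 0 1;0 0 0 0 0 0 1")

```text
time: 3.85
position: [0.4754, 0.354, 0.0091]
tool_rot: [-2.282, -2.16, -0.0]
ft_force: [-0.2, 0.1, -0.2]
grip_width: 0.286
grip_force: 0.0
```

Closing needs a little longer (20 mm ≈ 0.23).

>>> jog_arm(rows="0 0 0 0 0 0 1;0 0 0 0 0 0 1;0 0 0 0 0 0 1")

```text
time: 4.22
position: [0.4755, 0.3541, 0.0091]
tool_rot: [2.281, 2.16, 0.0]
ft_force: [0.4, 0.2, -0.3]
grip_width: 0.225
grip_force: 49.9
```

>>> jog_arm(rows="0 0 -3 0 0 0 1;0 0 -3 0 0 0 1;0 0 -2 0 0 0 1;0 0 0 0 0 0 1")

```text
time: 4.72
position: [0.4763, 0.3547, 0.0905]
tool_rot: [-2.282, -2.159, -0.005]
ft_force: [-1.0, -1.0, -1.8]
grip_width: 0.223
grip_force: 49.9
```

```bash
python3 - <<'E'
from bench import ctrl, imaging
import cv2,numpy as np,pickle
from h import *
s=ctrl.get_state();print(s["position"],s["tool_rot"],s["ft_force"],s["grip_width"],s["grip_force"])
o=[]
for n in("top","side"):
    d=imaging.get_image(n);pickle.dump(d,open(n+"1.pkl","wb"))
    p=proj(d,np.append(s["position"][:2]-[.005,.09],.09))[0].astype(int);print(n,p)
    o.append(cv2.resize(d["img"][max(p[1]-60,0):p[1]+60,max(p[0]-65,0):p[0]+65],(390,360),interpolation=cv2.INTER_CUBIC))
cv2.imwrite("pics/g1.png",np.hstack(o))
E
```

```text
[0.47627368 0.35474367 0.09046321] [-2.2817037  -2.15928172 -0.0050531 ] [-0.95588203 -1.0485851  -1.82016055] 0.2227411024337694 49.933169812502456
top [144 201]
side [195 130]
```

View pics/g1.png

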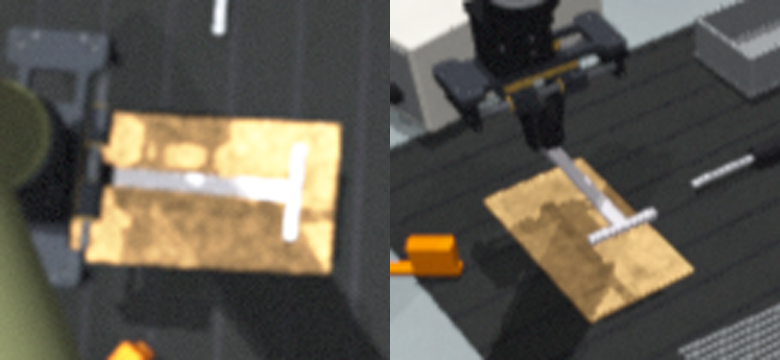

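The probe is gripped and lifted. In the left tile the head spans about (300,143) to (290,241), and in the right tile about (593,240) to (655,213). I'll triangulate those for its true offset.

```bash
python3 - <<'E'
import pickle
from h import *
t=pickle.load(open("top1.pkl","rb"));s=pickle.load(open("side1.pkl","rb"))
def line(d,uv):
    a=np.append(ray(d,uv,0)[0],0);v=a-d["origin"];return d["origin"],v/np.linalg.norm(v)
C=lambda c,o:(np.array(c,float)+.5)/3-.5+o
P=[]
for a,b in(((300,143),(265,213)),((290,241),(203,240))):
    o1,v1=line(t,C(a,[79,141]));o2,v2=line(s,C(b,[130,70]))
    k=np.linalg.lstsq(np.c_[v1,-v2],o2-o1,rcond=None)[0];p=(o1+k[0]*v1+o2+k[1]*v2)/2;P.append(p);print(p,"miss",np.linalg.norm(o1+k[0]*v1-o2-k[1]*v2))
P=np.array(P);h=P.mean(0);tcp=np.array([.4763,.3547,.0905]);print("head",h,"off",h-tcp,"len",np.linalg.norm(P[0]-P[1]))
y=R.from_rotvec([-2.2817,-2.1593,-.005]).as_matrix();print("in tool",(h-tcp)@y)
print("head on plane .0935",ray(t,[C((300,143),[79,141]),C((290,241),[79,141])],.0935).mean(0))
E
```

```text
[0.50543052 0.18530356 0.08433996] miss 0.002306538819471982
[0.42727854 0.18722314 0.08831591] miss 0.004712576688462647
head [0.46635453 0.18626335 0.08632794] off [-0.00994547 -0.16843665 -0.00417206] len 0.07827659847681102
in tool [-0.1687383  -0.00066103  0.00376492]
head on plane .0935 [0.4649854  0.18533639]
```

>>> jog_arm(rows="-4.7 0.9 0 0 0 0 1;-4.7 0.9 0 0 0 0 1;-4.7 0.9 0 0 0 0 1;-4.7 0.9 0 0 0 0 1;-4.5 0.8 0 0 0 0.049 1")

```text
time: 5.45
position: [0.5056, 0.117, 0.0876]
tool_rot: [-2.335, -2.101, 0.003]
ft_force: [1.0, 0.4, -1.3]
grip_width: 0.227
grip_force: 49.9
```

>>> jog_arm(rows="0 0 0 0 0 0 1;0 0 2 0 0 0 1;0 0 2 0 0 0 1;0 0 0 0 0 0 1;0 0 0 0 0 0 1")

```text
time: 6.08
position: [0.5065, 0.1195, 0.0491]
tool_rot: [-2.333, -2.104, 0.0]
ft_force: [0.5, 0.3, -1.5]
grip_width: 0.226
grip_force: 49.9
```

>>> jog_arm(rows="0 0 2 0 0 0 1;0 0 1.2 0 0 0 1;0 0 0.5 0 0 0 1;0 0 0 0 0 0 1;0 0 0 0 0 0 1")

```text
time: 6.7
position: [0.5071, 0.1191, 0.0126]
tool_rot: [2.334, 2.103, 0.002]
ft_force: [-0.2, -0.1, -2.1]
grip_width: 0.228
grip_force: 49.9
```

```bash
python3 - <<'E'
from bench import ctrl, imaging
import cv2,numpy as np,pickle
from h import *
s=ctrl.get_state();print(s["position"],s["tool_rot"],s["ft_force"],s["torque"])
o=[]
for n in("top","side"):
    d=imaging.get_image(n);pickle.dump(d,open(n+"2.pkl","wb"))
    p=proj(d,[.5,-.05,.01])[0].astype(int);print(n,p)
    o.append(cv2.resize(d["img"][max(p[1]-60,0):p[1]+60,max(p[0]-65,0):p[0]+65],(390,360),interpolation=cv2.INTER_CUBIC))
cv2.imwrite("pics/g2.png",np.hstack(o))
E
```

```text
[0.50707765 0.11908379 0.01262631] [2.33370581e+00 2.10265857e+00 1.66469794e-03] [-0.18670449 -0.07960872 -2.11179008] [ 0.01354023 -0.01105825 -0.0321979 ]
top [272 197]
side [264 202]
```

View pics/g2.png

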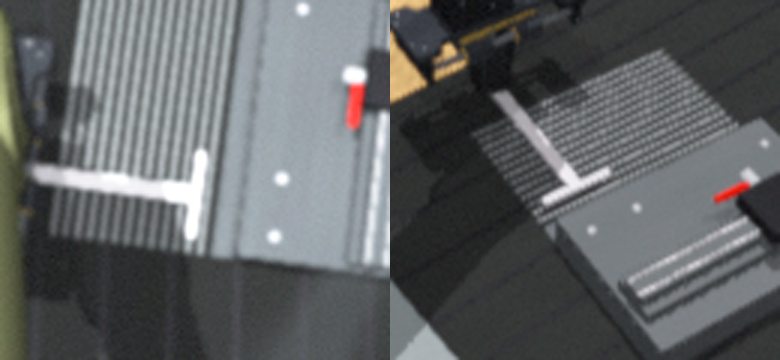

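```bash
python3 - <<'E'
import pickle
from h import *
t=pickle.load(open("top2.pkl","rb"));im=t["img"]
O=np.array([.5525,-.0965]);a=np.radians(-6);M=np.array([[np.cos(a),-np.sin(a)],[np.sin(a),np.cos(a)]])
C=lambda c:(np.array(c,float)+.5)/3-.5+[272-65,197-60]
hd=ray(t,C([(202,151),(191,240)]),.0156);print("head local",(hd-O)@M,((hd-O)@M).mean(0))
print("strip near corner / roof corner tile", C([(50,235),(237,253)]))
print("pred tile of head centre & wall-side edge", [(proj(t,np.append(O+M@np.array(l),z))[0]-[207,137])*3 for l,z in(((-.068,.04),.0156),((-.12,.04),.003),((-.121,0),.041),((-.12,.17),.003))])
E
```

```text
head local [[-0.03071519  0.04035965]
 [-0.10931456  0.04006761]] [-0.07001487  0.04021363]
strip near corner / roof corner tile [[223.33333333 215.        ]
 [285.66666667 221.        ]]
pred tile of head centre & wall-side edge [array([196.05756916, 192.05998961]), array([188.10125896, 252.33460135]), array([236.05286399, 256.19062418]), array([ 40.76198831, 233.09576185])]
```

>>> jog_arm(rows="-2.5 0.1 0 0 0 0 1;-2.5 0 0 0 0 0 1;-1.5 0 0 0 0 0 1;0 0 0 0 0 0 1")

```text
time: 7.3
position: [0.5009, 0.0533, 0.0123]
tool_rot: [2.336, 2.1, 0.001]
ft_force: [-0.5, 0.9, -1.7]
grip_width: 0.219
grip_force: 49.9
```

>>> jog_arm(rows="-0.3 0 0 0 0 0 1;-0.3 0 0 0 0 0 1;-0.3 0 0 0 0 0 1")

```text
time: 7.68
position: [0.4999, 0.0458, 0.012]
tool_rot: [-2.333, -2.104, -0.0]
ft_force: [0.0, 2.3, -2.2]
grip_width: 0.226
grip_force: 49.9
```

>>> jog_arm(rows="-0.3 0 0 0 0 0 1;-0.2 0 0 0 0 0 1;0 0 0 0 0 0 1")

```text
time: 8.05
position: [0.4995, 0.0412, 0.0122]
tool_rot: [-2.333, -2.103, -0.002]
ft_force: [0.3, 3.3, -1.4]
grip_width: 0.229
grip_force: 49.9
```

>>> jog_arm(rows="-0.3 0 0 0 0 0 1;-0.3 0 0 0 0 0 1;0 0 0 0 0 0 1")

```text
time: 8.43
position: [0.4993, 0.0408, 0.0128]
tool_rot: [-2.327, -2.104, -0.009]
ft_force: [-0.2, 15.8, 0.4]
grip_width: 0.222
grip_force: 49.9
```

```bash
python3 -c "
from bench import ctrl
s=ctrl.get_state();print(s['position'],s['ft_force'],s['torque'])"
```

```text
[0.4993216  0.04078103 0.01281551] [-0.17964917 15.84882051  0.38051417] [ 3.29769215  0.13493143 -0.03382752]
```

Firm contact at head y ≈ −39 mm: the barrel is jammed on the bar, and the moment puts the mount near x ≈ −50 mm. I'll back off, sidestep to the +x side and go in there.

>>> jog_arm(rows="1 0 0 0 0 0 1;0.5 0 0 0 0 0 1;0 4.5 0 0 0 0 1;0 4.5 0 0 0 0 1;0 4.5 0 0 0 0 1")

```text
time: 9.05
position: [0.6356, 0.0338, 0.0117]
tool_rot: [2.334, 2.102, -0.002]
ft_force: [-0.3, 0.3, -1.7]
grip_width: 0.227
grip_force: 49.9
```

>>> jog_arm(rows="0 0 0 0 0 0 1;0 0 0 0 0 0 1")

```text
time: 9.3
position: [0.6332, 0.0341, 0.0112]
tool_rot: [-2.334, -2.101, 0.004]
ft_force: [0.2, 1.0, -2.3]
grip_width: 0.227
grip_force: 49.9
```

```bash
cat >>h.py <<'E'
O=np.array([.5525,-.0965]);M=R.from_euler("z",-6,degrees=True).as_matrix()[:2,:2]
def rep():
    from bench import ctrl
    s=ctrl.get_state();T=R.from_rotvec(s["tool_rot"]).as_matrix();p=s["position"]
    h=p+T@[-.17,-.001,.001]
    print("t",s["time"],"tcp",p.round(4),"head local",((h[:2]-O)@M).round(4),"yaw",round(np.degrees(np.arctan2(-T[0,0],T[1,0])),2),"tilt",T[2,:2].round(4))
    f=s["ft_force"];print("F local",(f[:2]@M).round(2),f[2].round(2),"tq",s["torque"].round(3))
E
python3 -c "
from h import *
rep()"
```

```text
t 9.3 tcp [0.6332 0.0341 0.0112] head local [ 0.0656 -0.0316] yaw -6.01 tilt [-0.0014 -0.0023]
F local [0.13 1.02] -2.25 tq [-0.143  0.093  0.044]
```

>>> jog_arm(rows="-1.5 0 0 0 0 0 1;-2 0 0 0 0 0 1;-1.5 0 0 0 0 0 1;-0.5 0 0 0 0 0 1;0 0 0 0 0 0 1")

```text
time: 9.93
position: [0.6288, -0.02, 0.0122]
tool_rot: [-2.335, -2.102, -0.001]
ft_force: [0.3, 1.2, -1.5]
grip_width: 0.221
grip_force: 49.9
```

```bash
python3 -c "
from h import *
rep()"
```

```text
t 9.925 tcp [ 0.6288 -0.02    0.0122] head local [ 0.0668 -0.0859] yaw -6.02 tilt [0.0004 0.0001]
F local [0.2  1.21] -1.54 tq [-0.087  0.054  0.001]
```

>>> jog_arm(rows="-0.3 0 0 0 0 0 1;-0.3 0 0 0 0 0 1;-0.3 0 0 0 0 0 1;0 0 0 0 0 0 1")

```text
time: 10.42
position: [0.6279, -0.0288, 0.012]
tool_rot: [2.334, 2.102, -0.0]
ft_force: [-0.5, -0.2, -2.1]
grip_width: 0.225
grip_force: 49.9
```

>>> jog_arm(rows="-0.3 0 0 0 0 0 1;-0.3 0 0 0 0 0 1;-0.2 0 0 0 0 0 1;0 0 0 0 0 0 1")

```text
time: 10.92
position: [0.6271, -0.0347, 0.0121]
tool_rot: [-2.332, -2.103, -0.002]
ft_force: [-0.8, 4.5, -0.9]
grip_width: 0.226
grip_force: 49.9
```

```bash
python3 -c "
from h import *
rep()"
```

```text
t 10.925 tcp [ 0.6271 -0.0347  0.0121] head local [ 0.0671 -0.1008] yaw -5.9 tilt [ 0.0019 -0.0002]
F local [-1.23  4.44] -0.93 tq [0.837 0.191 0.012]
```

>>> jog_arm(rows="0.5 0 0 0 0 0 1;0 0 0 0 0 0 1;0 -2.2 0 0 0 0 1;0 -2.2 0 0 0 0 1;0 0 0 0 0 0 1")

```text
time: 11.55
position: [0.5824, -0.0275, 0.0118]
tool_rot: [-2.334, -2.102, 0.002]
ft_force: [-0.8, 0.0, -2.2]
grip_width: 0.223
grip_force: 49.9
```

```bash
python3 -c "
from h import *
rep()"
```

```text
t 11.55 tcp [ 0.5824 -0.0275  0.0118] head local [ 0.0215 -0.0982] yaw -5.99 tilt [-0.0003 -0.0012]
F local [-0.83 -0.06] -2.23 tq [-0.115  0.079 -0.029]
```

>>> jog_arm(rows="0.1 -0.7 0 0 0 0 1;0 -0.7 0 0 0 0 1;0 -0.7 0 0 0 0 1;0 0 0 0 0 0 1")

```text
time: 12.05
position: [0.5626, -0.0236, 0.012]
tool_rot: [-2.334, -2.103, 0.0]
ft_force: [-0.7, 0.7, -1.8]
grip_width: 0.224
grip_force: 49.9
```

```bash
python3 -c "
from h import *
rep()"
```

```text
t 12.05 tcp [ 0.5626 -0.0236  0.012 ] head local [ 0.0015 -0.0965] yaw -5.96 tilt [ 0.0002 -0.0003]
F local [-0.79  0.62] -1.82 tq [-0.027  0.072  0.054]
```

>>> jog_arm(rows="0 -0.6 0 0 0 0 1;0 -0.6 0 0 0 0 1;0 -0.5 0 0 0 0 1;0 0 0 0 0 0 1")

```text
time: 12.55
position: [0.5459, -0.0218, 0.0121]
tool_rot: [2.334, 2.103, 0.001]
ft_force: [-0.6, 0.5, -2.9]
grip_width: 0.226
grip_force: 49.9
```

```bash
python3 -c "
from h import *
rep()"
```

```text
t 12.55 tcp [ 0.5459 -0.0218  0.0121] head local [-0.0152 -0.0964] yaw -5.95 tilt [0.0003 0.0002]
F local [-0.63  0.41] -2.89 tq [-0.042  0.035 -0.008]
```

>>> jog_arm(rows="0 -0.5 0 0 0 0 1;0 -0.5 0 0 0 0 1;0 0 0 0 0 0 1")

```text
time: 12.92
position: [0.5366, -0.0201, 0.0124]
tool_rot: [2.333, 2.104, 0.002]
ft_force: [3.3, 1.2, -1.2]
grip_width: 0.221
grip_force: 50.0
```

```bash
python3 -c "
from h import *
rep()"
```

```text
t 12.925 tcp [ 0.5366 -0.0201  0.0124] head local [-0.0245 -0.0957] yaw -5.9 tilt [0.0008 0.0012]
F local [3.19 1.52] -1.25 tq [ 0.331 -0.552  0.333]
```

>>> jog_arm(rows="1 0 0 0 0 0 1;1.5 0 0 0 0 0 1;1.5 0 0 0 0 0 1;1.5 0 0 0 0 0 1;0 0 0 0 0 0 1")

```text
time: 13.55
position: [0.5419, 0.0368, 0.0119]
tool_rot: [-2.33, -2.106, -0.001]
ft_force: [-0.7, -0.3, -1.4]
grip_width: 0.227
grip_force: 49.9
```

```bash
python3 -c "
from h import *
rep()"
```

```text
t 13.55 tcp [0.5419 0.0368 0.0119] head local [-0.0248 -0.0386] yaw -5.79 tilt [ 0.0016 -0.0004]
F local [-0.68 -0.39] -1.38 tq [-0.045  0.025 -0.017]
```

>>> jog_arm(rows="1.5 0 0 0 0 0 1;1.5 0 0 0 0 0 1;1.5 0 0 0 0 0 1;1.5 0 0 0 0 0 1;1.5 0 0 0 0 0 1")

```text
time: 14.18
position: [0.5497, 0.1096, 0.012]
tool_rot: [-2.333, -2.103, 0.0]
ft_force: [-0.3, -1.4, -2.2]
grip_width: 0.228
grip_force: 49.9
```

>>> jog_arm(rows="1.5 0 0 0 0 0 1;1.5 0 0 0 0 0 1;0.5 0 0 0 0 0 1;0 0 0 0 0 0 1")

```text
time: 14.68
position: [0.5535, 0.1443, 0.0121]
tool_rot: [-2.333, -2.103, -0.001]
ft_force: [-0.2, -0.0, -2.4]
grip_width: 0.228
grip_force: 49.9
```

```bash
python3 - <<'E'
from bench import imaging
from h import *
import pickle
rep();o=[]
for n in("top","side"):
    d=imaging.get_image(n);pickle.dump(d,open(n+"3.pkl","wb"))
    p=proj(d,[.53,-.0,.01])[0].astype(int);print(n,p)
    o.append(cv2.resize(d["img"][max(p[1]-60,0):p[1]+60,max(p[0]-65,0):p[0]+65],(390,360),interpolation=cv2.INTER_CUBIC))
cv2.imwrite("pics/g3.png",np.hstack(o))
E
```

```text
t 14.675 tcp [0.5535 0.1443 0.0121] head local [-0.025   0.0696] yaw -5.92 tilt [0.001  0.0003]
F local [-0.16 -0.02] -2.39 tq [-0.072  0.004 -0.019]
top [253 185]
side [261 187]
```

View pics/g3.png

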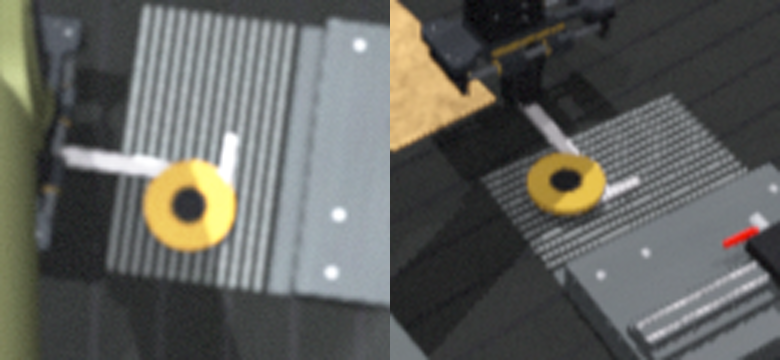

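The mount lies wholly on the strip (top tile (190,205), clear of the sill), with the head behind it. I'll slide the probe sideways out of the hook, lift, and return to the pad.

>>> jog_arm(rows="-0.3 0.3 0 0 0 0 1;0 3 0 0 0 0 1;0 3 0 0 0 0 1;0 0 0 0 0 0 1;0 0 -3 0 0 0 1")

```text
time: 15.4
position: [0.6127, 0.1327, 0.0394]
tool_rot: [-2.333, -2.1, 0.01]
ft_force: [0.4, -0.1, -2.7]
grip_width: 0.227
grip_force: 49.9
```

>>> jog_arm(rows="0 0 -4 0 0 0 1;0 0 -2 0 0 0 1;4 -3.2 0 0 0 0 1;4 -3.2 0 0 0 0 1;4 -3.2 0 0 0 0 1")

```text
time: 16.02
position: [0.5309, 0.2639, 0.1015]
tool_rot: [-2.334, -2.102, 0.001]
ft_force: [1.6, 0.8, -2.1]
grip_width: 0.225
grip_force: 49.9
```

>>> jog_arm(rows="4 -3.2 0 0 0 0 1;4.4 -3.5 0 0 0 0 1;0 0 0 0 0 -0.049 1;0 0 0 0 0 0 1;0 0 0 0 0 0 1")

```text
time: 16.65
position: [0.4752, 0.3521, 0.1018]
tool_rot: [2.284, 2.156, -0.001]
ft_force: [-0.1, 0.1, -1.9]
grip_width: 0.224
grip_force: 49.9
```

```bash
python3 -c "
from h import *
rep()"
```

```text
t 16.65 tcp [0.4752 0.3521 0.1018] head local [-0.1168  0.2682] yaw -3.31 tilt [-0.0007 -0.0001]
F local [-0.12  0.06] -1.87 tq [-0.089  0.063 -0.038]
```

>>> jog_arm(rows="0 0 3 0 0 0 1;0 0 3 0 0 0 1;0 0 2 0 0 0 1;0 0 0.9 0 0 0 1;0 0 0.3 0 0 0 1")

```text
time: 17.27
position: [0.4751, 0.3534, 0.01]
tool_rot: [2.282, 2.159, 0.0]
ft_force: [-0.4, 0.2, -1.9]
grip_width: 0.228
grip_force: 49.9
```

>>> jog_arm(rows="0 0 0 0 0 0 1;0 0 0 0 0 0 1")

```text
time: 17.52
position: [0.4753, 0.3541, 0.011]
tool_rot: [-2.282, -2.159, -0.003]
ft_force: [0.5, -0.5, -1.7]
grip_width: 0.229
grip_force: 49.9
```

>>> jog_arm(rows="0 0 0.2 0 0 0 1;0 0 0 0 0 0 1;0 0 0 0 0 0 -0.3;0 0 0 0 0 0 -0.3;0 0 0 0 0 0 -0.3")

```text
time: 18.15
position: [0.4746, 0.3534, 0.0079]
tool_rot: [2.282, 2.159, -0.0]
ft_force: [0.9, 0.3, -0.2]
grip_width: 0.482
grip_force: 0.0
```

>>> jog_arm(rows="0 0 0 0 0 0 -0.3;0 0 -3 0 0 0 -0.3;0 0 -4 0 0 0 -0.3;0 0 -4 0 0 0 -0.3;0 0 0 0 0 0 -0.3")

```text
time: 18.77
position: [0.4769, 0.3551, 0.122]
tool_rot: [-2.282, -2.159, -0.012]
ft_force: [-0.1, -0.5, -0.4]
grip_width: 0.65
grip_force: 0.0
```

>>> jog_arm(rows="5 0 0 0 0 0 -0.3;5 0 0 0 0 0 -0.3;5 0 0 0 0 0 -0.3;0 0 0 0 0 0 -0.3")

```text
time: 19.27
position: [0.4797, 0.5079, 0.1155]
tool_rot: [-2.273, -2.165, 0.003]
ft_force: [-0.7, -1.4, -0.6]
grip_width: 0.648
grip_force: 0.0
```

```bash
python3 - <<'E'
from bench import imaging
from h import *
rep()
t=imaging.get_image("top")["img"][110:245,80:370];s=imaging.get_image("side")["img"][80:280,140:400]
cv2.imwrite("pics/g4.png",np.vstack([cv2.resize(t,(580,270),interpolation=cv2.INTER_CUBIC),cv2.resize(s,(580,320))[:320]]))
E
```

```text
t 19.275 tcp [0.4797 0.5079 0.1155] head local [-0.127   0.4237] yaw -2.78 tilt [-0.     -0.0029]
F local [-0.56 -1.46] -0.59 tq [-0.128  0.004  0.026]
```

View pics/g4.png

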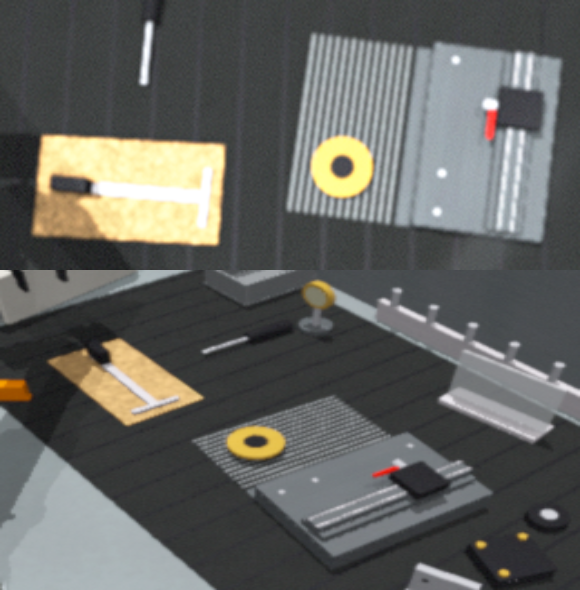

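The probe lies flat on its pad (handle (72,184), head (205,197) in the upper tile). The mount lies wholly on the strip at (342,167), and the bystanders have not moved.

```bash
python3 -c "
from bench import ticket
print(ticket.close_job())"
```

```text
the job is handed in; nothing more can be done
None
```

The job is handed in at about 19 s of the 72 s allowed: in the last pictures the mount lies wholly on the rubber strip and the probe is flat on its pad, with the firmest push about 16 N; the hand-in call returned no verdict.

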